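Sorting a glass painter's bench into specimen trays

TASK

Clear up the glass painter's bench: put each of the two loose brushes, the two lidded jars and the muller into the wooden tray that already holds one of its own kind, the brushes lying flat and the jars and muller standing upright on the tray's floor. Set the glassware down rather than dropping it, and leave the open pot of paint standing where it is.

Things in the scene. Friction and masses are not known exactly. Their poses are not given: they have to be found in the camera images.
- brush_wide: loose broad flat brush lying flat, rigid, 92 mm long, 14 mm thick, about 45 g: wooden handle 20 mm wide, steel ferrule and dark head 40 mm wide. Origin: mid-length at the underside; x runs along it to the bristles, z up. Handle from x = -46 to +14 mm (grip it across at the origin), ferrule to +26, bristles to +46
- brush_narrow: loose narrow flat brush lying flat, rigid, 92 mm long, 14 mm thick, about 30 g: wooden handle 14 mm wide, steel ferrule and dark head 18 mm wide. Origin: mid-length at the underside; x runs along it to the bristles, z up. Handle from x = -46 to +14 mm (grip it across at the origin), ferrule to +26, bristles to +46
- jar_tall: loose tall, slim glass pigment jar with steel lid, closed, standing: plain cylinder, diameter 38 mm, height 62 mm, about 130 g. Origin: centre of the underside, z up
- jar_squat: loose squat, wide glass pigment jar with steel lid, closed, standing: plain cylinder, diameter 48 mm, height 40 mm, about 140 g. Origin: centre of the underside, z up
- muller: loose glass muller (hand tool for grinding paint) standing on its foot, 66 mm tall, about 250 g: flat foot of diameter 50 mm, waist of 24 mm at a height of 38 mm, round knob of diameter 32 mm between heights of 46 and 62 mm to grip it by. Origin: centre of the underside of the foot, z up
- tray_brush: open wooden tray, screwed down, 130 (its x) x 180 (its y) x 28 mm high, walls and floor 6 mm. A flat brush (92 mm long, lying along tray x, head 28 mm wide) is fixed in it as specimen, centred at tray y = +60 mm; the floor from y = -84 to about +30 mm is free, room for two pieces side by side. Origin: centre of the underside, z up. The trays differ only in the specimen
- tray_jar: open wooden tray, screwed down, 130 (its x) x 180 (its y) x 28 mm high, walls and floor 6 mm. A lidded jar (diameter 42, height 50 mm) is fixed in it as specimen, centred at tray y = +60 mm; the floor from y = -84 to about +30 mm is free, room for two pieces side by side. Origin: centre of the underside, z up. The trays differ only in the specimen
- tray_muller: open wooden tray, screwed down, 130 (its x) x 180 (its y) x 28 mm high, walls and floor 6 mm. A glass muller (foot 50 mm, height 66 mm) is fixed in it as specimen, centred at tray y = +60 mm; the floor from y = -84 to about +30 mm is free, room for two pieces side by side. Origin: centre of the underside, z up. The trays differ only in the specimen
- paint_pot: open green glass pot with black paint in it, diameter 52 mm, height 36 mm, loose, standing among the pieces to be sorted; it is in use and stays where it is. Origin: centre of the underside, z up
There are look-alikes about, which are no part of the job. Leave any green or orange look-alike of the brush_narrow alone.

How it is judged (in metres and radians):
At the end, for the whole second after the job is handed in: Brushes flat (0.12 rad) on the floor of the brush tray, jars upright (0.12 rad) in the jar tray, muller upright in the muller tray, origins between the walls, glass undersides within 6 mm of the tray floor; all at rest; paint pot upright, within 30 mm of its start (x of brush_wide in the frame of tray_brush between -0.06 and 0.06 m and y of brush_wide in the frame of tray_brush between -0.085 and 0.085 m and z of brush_wide in the frame of tray_brush between 0 and 0.025 m and linear speed of each of brush_wide, brush_narrow, jar_tall, jar_squat, muller below 0.02 m/s and angular speed of each of brush_wide, brush_narrow, jar_tall, jar_squat, muller below 0.2 rad/s and angle between the z axis of each of brush_wide, brush_narrow and the z axis of tray_brush, either way round below 0.12 rad and x of brush_narrow in the frame of tray_brush between -0.06 and 0.06 m and y of brush_narrow in the frame of tray_brush between -0.085 and 0.085 m and z of brush_narrow in the frame of tray_brush between 0 and 0.025 m and x of jar_tall in the frame of tray_jar between -0.06 and 0.06 m and y of jar_tall in the frame of tray_jar between -0.085 and 0.085 m and z of jar_tall in the frame of tray_jar between 0 and 0.012 m and angle between each of jar_tall, jar_squat, muller's own z axis and vertical below 0.12 rad and x of jar_squat in the frame of tray_jar between -0.06 and 0.06 m and y of jar_squat in the frame of tray_jar between -0.085 and 0.085 m and z of jar_squat in the frame of tray_jar between 0 and 0.012 m and x of muller in the frame of tray_muller between -0.06 and 0.06 m and y of muller in the frame of tray_muller between -0.085 and 0.085 m and z of muller in the frame of tray_muller between 0 and 0.012 m and distance of paint_pot from where it was at the start of the episode below 0.03 m and angle between paint_pot's own z axis and vertical below 0.2 rad); the robot touches nothing.
It fails at once if the jar tall is let go in the air, more than 40 mm above the tray floor (height (world z) of jar_tall above 0.046 m and contact force between jar_tall and the fingers below 0.02 N).
It fails at once if the jar squat is let go in the air, more than 40 mm above the tray floor (height (world z) of jar_squat above 0.046 m and contact force between jar_squat and the fingers below 0.02 N).
It fails at once if the muller is let go in the air, more than 40 mm above the tray floor (height (world z) of muller above 0.046 m and contact force between muller and the fingers below 0.02 N).
It fails at once if the open paint pot is shifted by more than 30 mm or tipped (distance of paint_pot from where it was at the start of the episode above 0.03 m or angle between paint_pot's own z axis and vertical above 0.35 rad).
It also fails if it takes over 136 s, if anything falls off the work surface, if the arm or the gripper's body presses on something with over 40 N, if the wrist force passes 120 N, or if a joint passes its speed limit or range.

ROBOT

A 6-joint arm with a two-finger parallel gripper is mounted at the origin on the work surface. World frame = base frame: x ahead of the robot, y to its left, z up, the work surface at z = 0. Lengths are in mm, angles in rad, forces in N, time in s.
With the tool pointing down it reaches from about 350 to 875 mm from the base axis. Payload 4.2 kg.
Tool frame: the origin (TCP) lies between the finger pads; the fingertips stand 25 mm ahead of it and the grasp point (between the pads) lies 6 mm ahead of it; z points along the fingers, y is the line along which they close (so a half turn about z gives the same grasp; the last joint's range is limited). The gripper opens to 85 mm and grips with 20 to 120 N. Pads are 22 mm wide; open, the fingers measure 114 mm over their backs; the gripper's body (76 mm by 85 mm) begins 54 mm behind the grasp point. The pads swing forward as they close: fully open they stand 13 mm farther back than shut.
Start: joints at [-0.921, 0.385, 0.008, 0, -1.194, -0.259], TCP at [238.093, -577.85, 256.312] pointing down, gripper open.
Joint ranges: [-3.14, 3.14], [-1.21, 2.06], [-1.07, 1.41], [-3.16, 2.05], [-2.99, -0.16], [-3.1, 3.1]. Speed limits (rad/s): [2.79, 2.79, 3.14, 3.14, 3.14, 3.14].

INTERFACE

Orientations are given as a unit quaternion [x, y, z, w].
In Python, from bench import read_state, get_image, job_done gives the robot as it stands.
- The arm moves only by the tool play_rows, never from a script. Its argument "series" is a list of rows, each a list of 6 numbers: the shift along the world's x, y, z in mm, then the turn, a rotation vector about the world's x, y, z in units of 6 degrees (1.0 is 6 degrees). A call has 1 to 20 rows; each row shifts and turns the commanded pose from where the row before left it; what a row does not reach is not made up. A row lasts 1/12 s, in which the tool goes at most 41.7 mm and 7.16 degrees, less where a joint would pass 70% of its speed; a pose out of reach is approached as far as the arm can. A call is refused whole if a number of a shift passes 41.7 or a number of a turn 1, either way. A call with a gripper value outside its range is refused whole. "gripper" is the opening, from 0 (shut) to 1 (fully open), set as the call begins (left out, the last holds). The fingers move at their own pace and stop on an object; the grip force is fixed at half the most. Time passes only in rows, so rows that do not move let the fingers close. It gives the time, the measured TCP pose, the force, the opening and the grip force at its end, in the units of the state.
- read_state(): the state, without advancing time (a new reading comes with each control period).
- get_image(name): name is "side" or "top"; returns a dict with "image" (384x512x3 uint8, red, green, blue), "fx", "fy", "cx", "cy" (pixels), "eye" and "rotation" of the camera in the world. Camera axes: x right, y down, z forward; pixel columns grow to the right and rows downward; lengths in mm; the calibration is good to about 2 mm. A picture is of the moment at which its call begins. There is no depth.
- job_done(): hands the job in; it is judged then, once.
The state is a dict: "clock": time; "joints": joint angles; "joint_vel": joint speeds; "joint_efforts": joint torques, N m; "position": TCP position; "ee_rot": TCP orientation; "contact_force": force on the tool from outside, world axes, zero at the start; "wrist_torque": the same for the moment, N m; "gripper_width": finger opening in mm; "grasp_force": force on a finger pad.
Only numpy, scipy, OpenCV 4.12 (cv2) and the standard library are available. Lean on these libraries where they do the work, as an engineer would, in place of code of your own. Each camera call takes 0.05 s, during which the arm holds its last target. There are 200 camera calls.

## Working session

There is one attempt and no reset: what is moved stays moved. The work goes in short steps, Python scripts to look and compute and a tool call to move; the robot and the scene stay as the last step left them, time stands still between calls to the robot, and variables do not carry over. Pictures are saved under pics/ and viewed, at most 14 in all, crops included, and the job is handed in when it is done.

Besides the shell and the picture viewer there is one more tool, called after "Request:" as name([rows], argument=value, ...), one row to a line, values as JSON. play_rows: Moves the arm, as the interface text tells. Its arguments: {"type":"object","properties":{"series":{"type":"array","items":{"type":"array","items":{"type":"number"}}},"gripper":{"type":"number"}},"required":["series"]}

```bash
ls; mkdir -p pics; python3 - <<'E'
from bench import read_state,get_image
import cv2
for n in("top","side"):
    d=get_image(n); print(n,{k:d[k] for k in d if k!="image"})
    cv2.imwrite(f"pics/{n}0.png",cv2.resize(d["image"][:,:,::-1],(800,600),interpolation=cv2.INTER_CUBIC))
print(read_state())
E
```

```text
pics
top {'fx': 378.08954527641987, 'fy': 378.08954527641987, 'cx': 254.3560977220497, 'cy': 191.14644774965456, 'eye': array([442.80833696,   9.07596746, 994.03255613]), 'rotation': array([ 0.71173593, -0.70155123,  0.02732839, -0.02260523])}
side {'fx': 459.678694827645, 'fy': 459.678694827645, 'cx': 258.39981277539033, 'cy': 188.86207609904048, 'eye': array([ 380.40201064, 1036.23271035,  634.3488934 ]), 'rotation': array([-0.04519431,  0.86376892, -0.50085249,  0.03174147])}
{'clock': 0.1, 'joints': array([-9.21450777e-01,  3.85491998e-01,  6.80226206e-03, -4.60035688e-04,
       -1.19402191e+00, -2.58617819e-01]), 'joint_vel': array([-0.00030023, -0.00251781,  0.00418278,  0.00040596, -0.0006521 ,
       -0.00058524]), 'joint_efforts': array([-1.06215564e-03, -3.93319595e+01,  1.88928795e+01,  4.19802189e+00,
       -2.63360576e-03, -8.28994100e-07]), 'position': array([ 237.8983635 , -577.45096128,  255.33533684]), 'ee_rot': array([-1.94040177e-01,  9.80993092e-01,  9.54416766e-04, -2.27832140e-04]), 'contact_force': array([-0.08461977,  0.59330021, -0.39387061]), 'wrist_torque': array([ 0.03156988,  0.02261445, -0.05163434]), 'grasp_force': 0.0, 'gripper_width': 85.60194761290505}
```

View pics/top0.png

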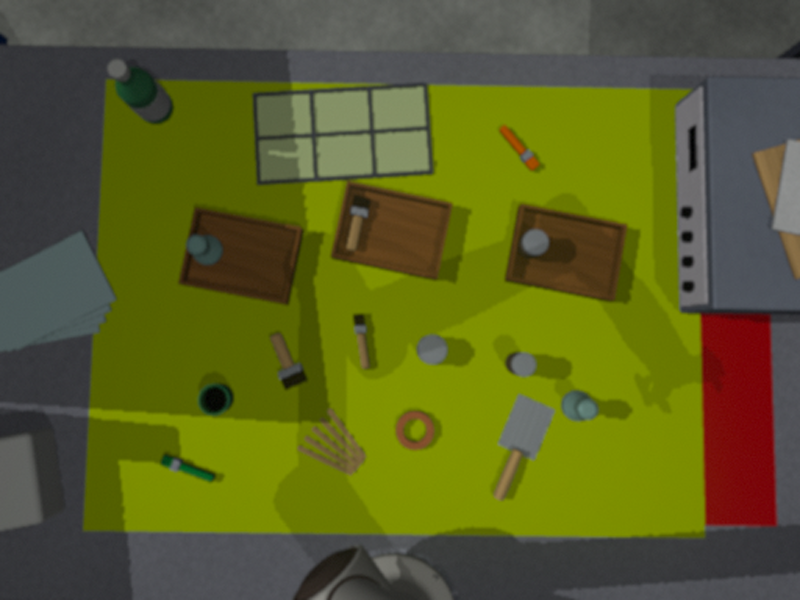

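View pics/side0.png

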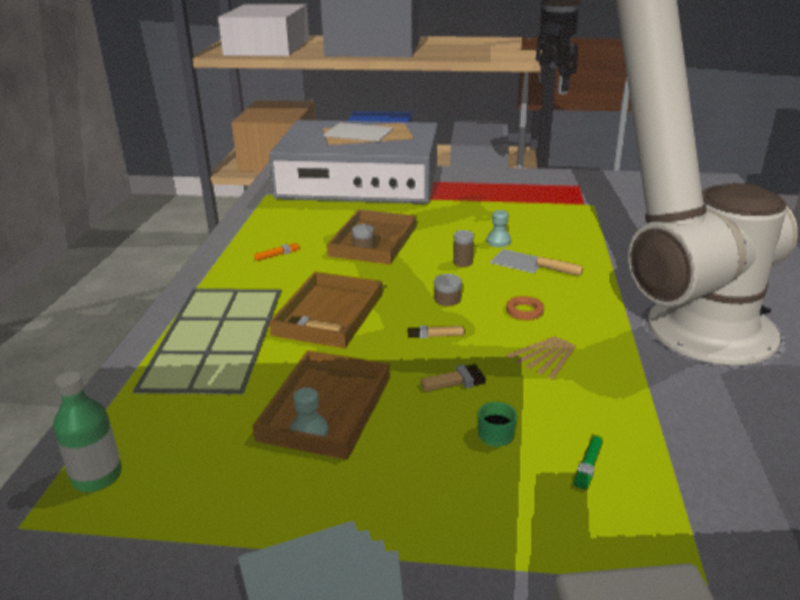

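Both views show the pieces. Pixels below are in the 800x600 top view:
- **Wide brush:** dark broad head, at (287,361).
- **Narrow brush:** wood handle with dark head, at (361,341). Look-alikes are the orange one (519,147), the green one (190,467) and the specimen in the tray (357,222).
- **Squat jar:** (432,349), with a specimen jar at (535,242).
- **Tall jar:** (522,363), the slimmer one.
- **Muller:** (578,406), with a specimen at (204,249).
- **Pot:** (215,399).
- **Not part of the job:** spatula, orange ring, skewers and bottle.
- **Trays:** brush (392,231), jar (567,252), muller (241,255).

Next is one close crop to check these choices.

```bash
cat > h.py <<'E'
import numpy as np
from scipy.spatial.transform import Rotation as R
from bench import read_state,get_image
import cv2
def crop(n,x0,y0,x1,y1,s,f):
    d=get_image(n); cv2.imwrite(f,cv2.resize(d["image"][y0:y1,x0:x1,::-1],None,fx=s,fy=s,interpolation=cv2.INTER_CUBIC)); return d
def pt(d,u,v,z):
    r=R.from_quat(d["rotation"]).apply([(u-d["cx"])/d["fx"],(v-d["cy"])/d["fy"],1.])
    e=np.array(d["eye"]); return (e+r*(z-e[2])/r[2])[:2]
def px(d,p):
    q=R.from_quat(d["rotation"]).inv().apply(np.array(p)-d["eye"]); return np.array([q[0]/q[2]*d["fx"]+d["cx"],q[1]/q[2]*d["fy"]+d["cy"]])
E
python3 - <<'E'
from h import *
d=crop("top",165,110,405,275,3.3,"pics/c1.png")
# loose in 800x600 px, rough
for n,u,v,z in [("pot",215,399,36),("wide tail",276,336,14),("wide head",292,380,14),("nar tail",365,366,14),("nar head",360,317,14),("squat",432,349,40),("tall",522,363,62)]:
    print(n,pt(d,u*.64,v*.64,z).round())
for n,cs in dict(brush=[(349,185),(451,204),(438,278),(333,260)],jar=[(519,206),(626,223),(613,300),(507,282)],mul=[(195,209),(302,226),(290,303),(180,285)]).items():
    P=np.array([pt(d,u*.64,v*.64,28) for u,v in cs]); e=P[0]-P[1];f=P[3]-P[0]
    print(n,P.mean(0).round(),"y-axis yaw",np.degrees(np.arctan2(e[1],e[0])).round(1),"side yaw",np.degrees(np.arctan2(f[1],f[0])).round(1),np.linalg.norm(e),np.linalg.norm(f))
E
```

```text
pot [345. 293.]
wide tail [447. 203.]
wide head [376. 175.]
nar tail [400.  55.]
nar head [481.  65.]
squat [430. -54.]
tall [ 410. -194.]
brush [622.  12.] y-axis yaw 80.2 side yaw 169.3 172.27414237495657 128.07152045020928
jar [ 592. -275.] y-axis yaw 81.7 side yaw 171.1 179.61077258498946 128.5886580683481
mul [578. 260.] y-axis yaw 81.8 side yaw 171.2 179.22002112628672 127.9757338245967
```

View pics/c1.png

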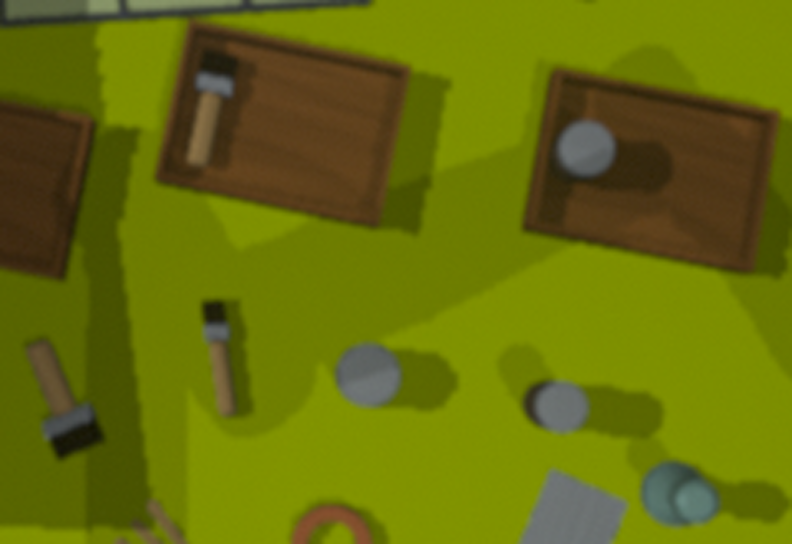

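The crop confirms the choices: wide brush from (38,343) to (79,449), narrow brush from (228,414) to (213,304), squat lid at (368,375), tall lid at (561,406), muller knob at (695,499). I'll compute positions from these.

```bash
cat > m.py <<'E'
from h import *
d=get_image("top")
c=lambda x,y:(165+(x+.5)/3.3-.5,110+(y+.5)/3.3-.5)
for n,a,b in [("wide",(38,343),(79,449)),("narrow",(228,414),(213,304))]:
    A=pt(d,*c(*a),12);B=pt(d,*c(*b),12);v=B-A
    print(n,((A+B)/2).round(1),"yaw",np.degrees(np.arctan2(v[1],v[0])).round(1),np.linalg.norm(v).round(1))
for n,x,y,z in [("squat",368,375,40),("tall",561,406,62),("mullerknob",695,499,55),("mullerfoot",674,493,6)]: print(n,pt(d,*c(x,y),z).round(1))
T={}
for n,cs in dict(brush=[(191,22),(410,68),(378,226),(157,183)],jar=[(553,70),(778,112),(752,272),(526,228)]).items():
    P=np.array([pt(d,*c(*q),28) for q in cs]);e=P[0]+P[3]-P[1]-P[2];T[n]=(P.mean(0),e/np.linalg.norm(e))
P=np.array([pt(d,u*.64,v*.64,28) for u,v in [(195,209),(302,226),(290,303),(180,285)]]);e=P[0]+P[3]-P[1]-P[2];T["mul"]=(P.mean(0),e/np.linalg.norm(e))
for n,(o,y) in T.items():
    print(n,o.round(1),"yaw y",np.degrees(np.arctan2(y[1],y[0])).round(1),{k:(o+k*y).round(1).tolist() for k in (60,10,0,-10,-20,-30,-60)})
s=get_image("side")
for n,p in dict(squat=(430,-54,40),tall=(410,-194,62)).items(): print(n,px(s,p)/.64)
print(R.from_quat(read_state()["ee_rot"]).as_matrix().round(3))
E
python3 m.py
```

```text
wide [410.1 187.5] yaw -157.3 89.0
narrow [440.7  61.3] yaw 8.8 86.9
squat [430.1 -52.8]
tall [ 409.4 -195.3]
mullerknob [ 341.5 -297. ]
mullerfoot [ 340.7 -296.5]
brush [624.5  14.1] yaw y 79.3 {60: [635.6, 73.1], 10: [626.3, 23.9], 0: [624.5, 14.1], -10: [622.6, 4.3], -20: [620.8, -5.5], -30: [618.9, -15.4], -60: [613.4, -44.8]}
jar [ 592.8 -274.4] yaw y 80.0 {60: [603.2, -215.3], 10: [594.5, -264.6], 0: [592.8, -274.4], -10: [591.0, -284.3], -20: [589.3, -294.1], -30: [587.5, -304.0], -60: [582.3, -333.5]}
mul [578.5 260.1] yaw y 81.6 {60: [587.2, 319.5], 10: [580.0, 270.0], 0: [578.5, 260.1], -10: [577.0, 250.2], -20: [575.6, 240.3], -30: [574.1, 230.4], -60: [569.8, 200.8]}
squat [447.8674016  280.53816065]
tall [463.01496549 235.15141225]
[[-0.925 -0.381 -0.   ]
 [-0.381  0.925  0.001]
 [ 0.     0.001 -1.   ]]
```

Request:
play_rows([
  [7.4, 20, -8, 0, 0, 0.9],
  [7.4, 20, -8, 0, 0, 0.9],
  [7.4, 20, -8, 0, 0, 0.9],
  [7.4, 20, -8, 0, 0, 0.9],
  [7.4, 20, -8, 0, 0, 0.9],
  [7.4, 20, -8, 0, 0, 0.9],
  [7.4, 20, -8, 0, 0, 0.9],
  [7.4, 20, -8, 0, 0, 0.9],
  [7.4, 20, -8, 0, 0, 0.9],
  [7.4, 20, -8, 0, 0, 0.9],
  [7.4, 20, -8, 0, 0, 0.6],
  [7.4, 20, -8, 0, 0, 0],
  [7.4, 20, -8, 0, 0, 0],
  [7.4, 20, -8, 0, 0, 0],
  [0, 0, 0, 0, 0, 0],
  [0, 0, 0, 0, 0, 0],
], gripper=1)

```text
clock: 1.58
position: [341.9, -297.2, 144.2]
ee_rot: [-0.644, 0.765, 0.0, -0.0]
contact_force: [0.3, -0.5, -0.7]
gripper_width: 85.1
grasp_force: 0.0
```

Request:
play_rows([
  [0, 0, -8, 0, 0, 0],
  [0, 0, -8, 0, 0, 0],
  [0, 0, -8, 0, 0, 0],
  [0, 0, -8, 0, 0, 0],
  [0, 0, -8, 0, 0, 0],
  [0, 0, -8, 0, 0, 0],
  [0, 0, -8, 0, 0, 0],
  [0, 0, -8, 0, 0, 0],
  [0, 0, -8, 0, 0, 0],
  [0, 0, -6, 0, 0, 0],
  [0, 0, -6, 0, 0, 0],
  [0, 0, 0, 0, 0, 0],
  [0, 0, 0, 0, 0, 0],
])

```text
clock: 2.67
position: [341.6, -297.8, 60.0]
ee_rot: [-0.643, 0.766, 0.0, -0.0]
contact_force: [-0.0, 0.5, 1.6]
gripper_width: 85.3
grasp_force: 0.0
```

```bash
python3 - <<'E'
from h import *
d=crop("side",260,110,390,200,5,"pics/s1.png")
print((px(d,(341.5,-297,54))-[260,110])*5, read_state()["position"],read_state()["contact_force"])
E
```

```text
[297.67538769 148.60008909] [ 341.88130401 -297.92932716   60.38468709] [-0.04012868  1.29229256  0.59760252]
```

View pics/s1.png

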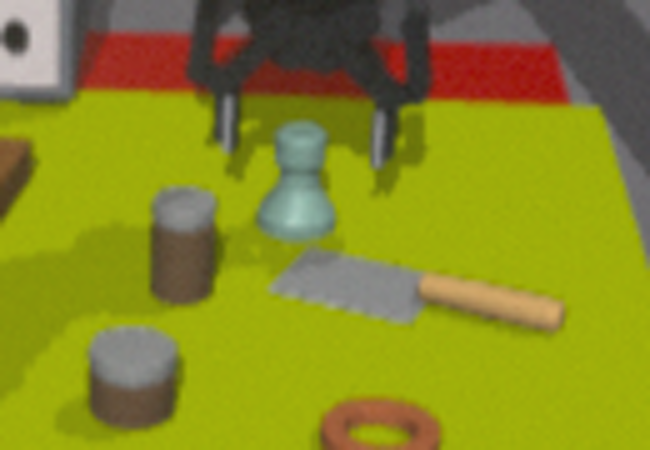

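The knob is at (301,148), centred between the finger pads at (228,150) and (380,160), clear of the tall jar. Closing now.

Request:
play_rows([
  [0, 0, 0, 0, 0, 0],
  [0, 0, 0, 0, 0, 0],
  [0, 0, 0, 0, 0, 0],
  [0, 0, 0, 0, 0, 0],
  [0, 0, 0, 0, 0, 0],
  [0, 0, 0, 0, 0, 0],
  [0, 0, 0, 0, 0, 0],
  [0, 0, 0, 0, 0, 0],
  [0, 0, 0, 0, 0, 0],
  [0, 0, 0, 0, 0, 0],
  [0, 0, 0, 0, 0, 0],
  [0, 0, 0, 0, 0, 0],
], gripper=0)

```text
clock: 3.72
position: [342.3, -298.1, 60.8]
ee_rot: [-0.643, 0.766, -0.001, 0.0]
contact_force: [0.2, -0.6, 5.1]
gripper_width: 30.5
grasp_force: 59.2
```

Request:
play_rows([
  [0, 0, 4, 0, 0, 0],
  [0, 0, 8, 0, 0, 0],
  [0, 0, 13, 0, 0, 0],
  [0, 0, 13, 0, 0, 0],
  [0, 0, 13, 0, 0, 0],
  [0, 0, 13, 0, 0, 0],
  [0, 0, 13, 0, 0, 0],
  [0, 0, 13, 0, 0, 0],
  [3, 7, 6, 0, 0, 0],
  [7, 16, 0, 0, 0, 0],
  [10, 23, 0, 0, 0, 0],
  [10, 23, 0, 0, 0, 0],
  [10, 23, 0, 0, 0, 0],
  [10, 23, 0, 0, 0, 0],
  [10, 23, 0, 0, 0, 0],
  [10, 23, 0, 0, 0, 0],
  [10, 23, 0, 0, 0, 0],
  [10, 23, 0, 0, 0, 0],
  [10, 23, 0, 0, 0, 0],
  [10, 23, 0, 0, 0, 0],
])

```text
clock: 5.38
position: [450.8, -43.3, 155.7]
ee_rot: [-0.643, 0.766, 0.001, -0.001]
contact_force: [1.4, -0.3, -1.9]
gripper_width: 30.0
grasp_force: 59.7
```

Request:
play_rows([
  [10, 23, 0, 0, 0, 0],
  [10, 23, 0, 0, 0, 0],
  [10, 23, 0, 0, 0, 0],
  [10, 23, 0, 0, 0, 0],
  [10, 23, 0, 0, 0, 0],
  [10, 23, 0, 0, 0, 0],
  [10, 23, 0, 0, 0, 0],
  [10, 23, 0, 0, 0, 0],
  [10, 23, 0, 0, 0, 0],
  [10, 23, 0, 0, 0, 0],
  [8, 18, 0, 0, 0, 0],
  [5, 12, 0, 0, 0, 0],
  [0, 0, 0, 0, 0, 0],
  [0, 0, 0, 0, 0, 0],
])

```text
clock: 6.55
position: [563.7, 215.3, 155.3]
ee_rot: [-0.643, 0.766, 0.0, -0.001]
contact_force: [0.2, -0.5, -3.6]
gripper_width: 30.2
grasp_force: 59.7
```

Request:
play_rows([
  [4, 7, 0, 0, 0, 0],
  [4, 7, 0, 0, 0, 0],
  [3, 6, 0, 0, 0, 0],
  [0, 0, -6, 0, 0, 0],
  [0, 0, -8, 0, 0, 0],
  [0, 0, -8, 0, 0, 0],
  [0, 0, -8, 0, 0, 0],
  [0, 0, -8, 0, 0, 0],
  [0, 0, -8, 0, 0, 0],
  [0, 0, -8, 0, 0, 0],
  [0, 0, -8, 0, 0, 0],
  [0, 0, -8, 0, 0, 0],
  [0, 0, -6, 0, 0, 0],
  [0, 0, -4, 0, 0, 0],
  [0, 0, -3, 0, 0, 0],
  [0, 0, -2, 0, 0, 0],
  [0, 0, -2, 0, 0, 0],
  [0, 0, 0, 0, 0, 0],
  [0, 0, 0, 0, 0, 0],
  [0, 0, 0, 0, 0, 0],
])

```text
clock: 8.22
position: [575.9, 235.3, 69.7]
ee_rot: [-0.643, 0.766, -0.0, 0.0]
contact_force: [-0.1, -0.2, -3.9]
gripper_width: 29.5
grasp_force: 59.7
```

```bash
python3 - <<'E'
from h import *
d=crop("side",150,150,310,300,4,"pics/s2.png")
print(read_state()["position"],read_state()["contact_force"])
E
```

```text
[575.90187911 235.2684101   69.70617395] [-0.91193586  0.12898385 -2.74143715]
```

View pics/s2.png

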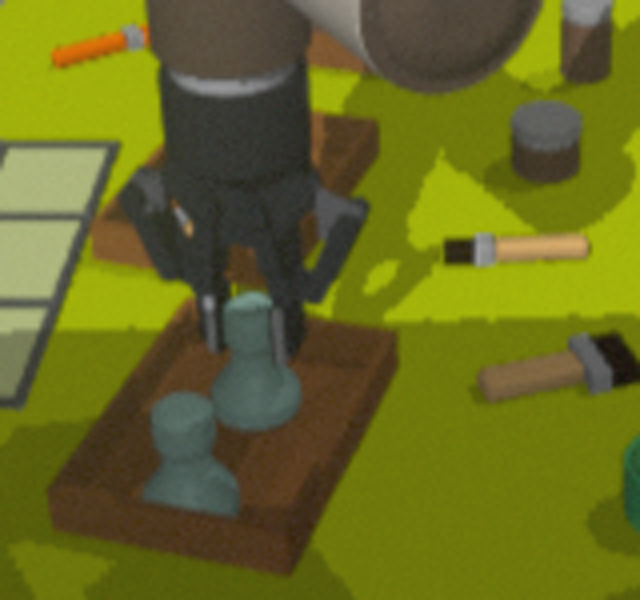

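The muller is upright over its tray floor, foot at (257,395), clear of the specimen at (190,480). I'll lower it the last millimetres until it touches.

Request:
play_rows([
  [0, 0, -1, 0, 0, 0],
  [0, 0, -1, 0, 0, 0],
  [0, 0, -1, 0, 0, 0],
  [0, 0, -0.5, 0, 0, 0],
  [0, 0, 0, 0, 0, 0],
  [0, 0, 0, 0, 0, 0],
])

```text
clock: 8.77
position: [576.0, 235.3, 66.8]
ee_rot: [-0.643, 0.766, -0.0, 0.0]
contact_force: [-1.8, -0.5, 5.5]
gripper_width: 30.0
grasp_force: 60.4
```

Request:
play_rows([
  [0, 0, 0, 0, 0, 0],
  [0, 0, 0, 0, 0, 0],
  [0, 0, 0, 0, 0, 0],
  [0, 0, 0, 0, 0, 0],
  [0, 0, 0, 0, 0, 0],
  [0, 0, 0, 0, 0, 0],
  [0, 0, 4, 0, 0, 0],
  [0, 0, 8, 0, 0, 0],
  [0, 0, 12, 0, 0, 0],
  [0, 0, 12, 0, 0, 0],
  [0, 0, 12, 0, 0, 0],
  [0, 0, 12, 0, 0, 0],
  [0, 0, 12, 0, 0, 0],
  [0, 0, 12, 0, 0, 0],
  [0, 0, 0, 0, 0, 0],
], gripper=0.8)

```text
clock: 10.02
position: [577.4, 236.1, 154.2]
ee_rot: [-0.643, 0.766, -0.001, 0.004]
contact_force: [0.5, 0.4, 0.7]
gripper_width: 67.8
grasp_force: 0.0
```

Request:
play_rows([
  [-5, -10, 0, 0, 0, 0],
  [-10, -20, 0, 0, 0, 0],
  [-12, -23, -3, 0, 0, 0],
  [-12, -23, -3, 0, 0, 0],
  [-12, -23, -3, 0, 0, 0],
  [-12, -23, -3, 0, 0, 0],
  [-12, -23, -3, 0, 0, 0],
  [-12, -24, -3, 0, 0, 0],
  [-12, -24, -3, 0, 0, 0],
  [-12, -24, -3, 0, 0, 0],
  [-12, -24, -3, 0, 0, 0],
  [-12, -24, -3, 0, 0, 0],
  [-12, -24, -3, 0, 0, 0],
  [-10, 0, -3, 0, 0, 0],
  [0, 0, 0, 0, 0, 0],
  [0, 0, 0, 0, 0, 0],
], gripper=1)

```text
clock: 11.35
position: [418.0, -54.3, 113.8]
ee_rot: [-0.643, 0.766, 0.0, -0.0]
contact_force: [-1.0, 0.0, -0.2]
gripper_width: 85.5
grasp_force: 0.0
```

Request:
play_rows([
  [6, 0.5, 0, 0, 0, 0],
  [6, 0.5, 0, 0, 0, 0],
  [0, 0, -8, 0, 0, 0],
  [0, 0, -10, 0, 0, 0],
  [0, 0, -10, 0, 0, 0],
  [0, 0, -10, 0, 0, 0],
  [0, 0, -10, 0, 0, 0],
  [0, 0, -10, 0, 0, 0],
  [0, 0, -10, 0, 0, 0],
  [0, 0, -8, 0, 0, 0],
  [0, 0, -5, 0, 0, 0],
  [0, 0, 0, 0, 0, 0],
  [0, 0, 0, 0, 0, 0],
])

```text
clock: 12.43
position: [430.8, -52.7, 32.5]
ee_rot: [-0.643, 0.766, 0.0, -0.0]
contact_force: [0.1, 0.4, 0.9]
gripper_width: 85.4
grasp_force: 0.0
```

Request:
play_rows([
  [0, 0, 0, 0, 0, 0],
  [0, 0, 0, 0, 0, 0],
  [0, 0, 0, 0, 0, 0],
  [0, 0, 0, 0, 0, 0],
  [0, 0, 0, 0, 0, 0],
  [0, 0, 0, 0, 0, 0],
  [0, 0, 0, 0, 0, 0],
  [0, 0, 0, 0, 0, 0],
  [0, 0, 0, 0, 0, 0],
  [0, 0, 0, 0, 0, 0],
  [0, 0, 0, 0, 0, 0],
], gripper=0)

```text
clock: 13.35
position: [431.6, -52.7, 33.7]
ee_rot: [-0.643, 0.766, -0.001, 0.001]
contact_force: [-1.0, 1.1, 6.1]
gripper_width: 46.5
grasp_force: 61.0
```

Request:
play_rows([
  [0, 0, 4, 0, 0, 0],
  [0, 0, 8, 0, 0, 0],
  [0, 0, 12, 0, 0, 0],
  [0, 0, 12, 0, 0, 0],
  [0, 0, 12, 0, 0, 0],
  [0, 0, 12, 0, 0, 0],
  [0, 0, 12, 0, 0, 0],
  [0, 0, 12, 0, 0, 0],
  [6, -8, 6, 0, 0, 0],
  [12, -16, 0, 0, 0, 0],
  [15, -20, 0, 0, 0, 0],
  [15, -21, 0, 0, 0, 0],
  [15, -21, 0, 0, 0, 0],
  [15, -21, 0, 0, 0, 0],
  [15, -21, 0, 0, 0, 0],
  [15, -21, 0, 0, 0, 0],
  [15, -21, 0, 0, 0, 0],
  [15, -21, 0, 0, 0, 0],
  [12, -16, 0, 0, 0, 0],
  [6, -8, 0, 0, 0, 0],
])

```text
clock: 15.02
position: [587.5, -270.4, 122.0]
ee_rot: [-0.642, 0.767, 0.0, -0.0]
contact_force: [0.1, -0.6, -2.2]
gripper_width: 46.6
grasp_force: 61.8
```

Request:
play_rows([
  [3, -2, 0, 0, 0, 0],
  [2, -2, 0, 0, 0, 0],
  [0, 0, -5, 0, 0, 0],
  [0, 0, -8, 0, 0, 0],
  [0, 0, -8, 0, 0, 0],
  [0, 0, -8, 0, 0, 0],
  [0, 0, -8, 0, 0, 0],
  [0, 0, -8, 0, 0, 0],
  [0, 0, -8, 0, 0, 0],
  [0, 0, -8, 0, 0, 0],
  [0, 0, -8, 0, 0, 0],
  [0, 0, -5, 0, 0, 0],
  [0, 0, -3, 0, 0, 0],
  [0, 0, -1.5, 0, 0, 0],
  [0, 0, -1, 0, 0, 0],
  [0, 0, -1, 0, 0, 0],
  [0, 0, -1, 0, 0, 0],
  [0, 0, 0, 0, 0, 0],
  [0, 0, 0, 0, 0, 0],
])

```text
clock: 16.6
position: [591.8, -271.9, 41.6]
ee_rot: [-0.643, 0.766, -0.0, 0.0]
contact_force: [-0.5, 0.4, -2.5]
gripper_width: 46.8
grasp_force: 61.8
```

Request:
play_rows([
  [0, 0, -1, 0, 0, 0],
  [0, 0, -1, 0, 0, 0],
  [0, 0, -1, 0, 0, 0],
  [0, 0, 0, 0, 0, 0],
  [0, 0, 0, 0, 0, 0],
])

```text
clock: 17.02
position: [591.9, -271.9, 39.8]
ee_rot: [-0.643, 0.766, -0.0, 0.0]
contact_force: [-2.4, 1.0, 4.7]
gripper_width: 46.9
grasp_force: 62.5
```

```bash
python3 - <<'E'
from h import *
d=crop("side",190,100,330,200,5,"pics/s3.png")
E
```

```text
(no output)
```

View pics/s3.png

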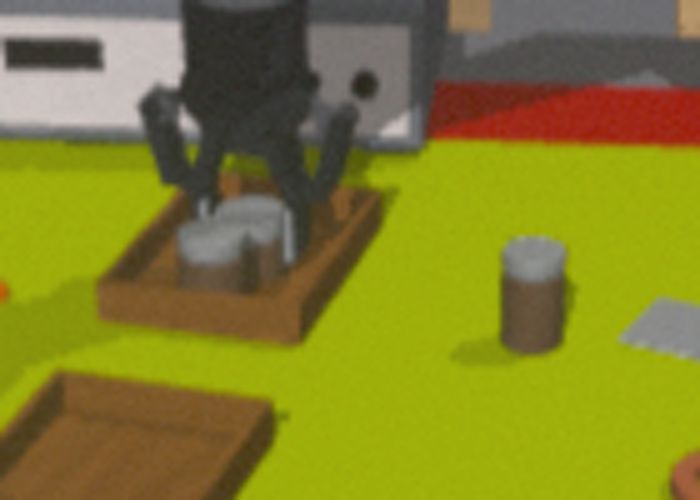

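The squat jar, at (253,240), is seated on the tray floor behind the specimen at (212,250). Releasing it.

Request:
play_rows([
  [0, 0, 0, 0, 0, 0],
  [0, 0, 0, 0, 0, 0],
  [0, 0, 0, 0, 0, 0],
  [0, 0, 0, 0, 0, 0],
  [0, 0, 0, 0, 0, 0],
  [0, 0, 4, 0, 0, 0],
  [0, 0, 8, 0, 0, 0],
  [0, 0, 12, 0, 0, 0],
  [0, 0, 12, 0, 0, 0],
  [0, 0, 12, 0, 0, 0],
  [0, 0, 12, 0, 0, 0],
  [0, 0, 12, 0, 0, 0],
  [0, 0, 12, 0, 0, 0],
  [0, 0, 12, 0, 0, 0],
  [0, 0, 0, 0, 0, 0],
], gripper=0.75)

```text
clock: 18.32
position: [593.3, -272.4, 138.0]
ee_rot: [-0.643, 0.766, -0.003, 0.002]
contact_force: [1.1, -0.9, 0.2]
gripper_width: 63.9
grasp_force: 0.0
```

Request:
play_rows([
  [-8, 4, 0, 0, 0, 0],
  [-15, 6, 0, 0, 0, 0],
  [-20, 8, 0, 0, 0, 0],
  [-20, 8, 0, 0, 0, 0],
  [-20, 8, 0, 0, 0, 0],
  [-20, 8, 0, 0, 0, 0],
  [-20, 8, 0, 0, 0, 0],
  [-20, 8, 0, 0, 0, 0],
  [-20, 8, 0, 0, 0, 0],
  [-12, 6, 0, 0, 0, 0],
  [-8, 5, 0, 0, 0, 0],
  [0, 0, 0, 0, 0, 0],
  [0, 0, 0, 0, 0, 0],
], gripper=1)

```text
clock: 19.4
position: [408.7, -194.7, 134.3]
ee_rot: [-0.643, 0.766, -0.0, 0.0]
contact_force: [0.3, 0.1, -0.4]
gripper_width: 85.5
grasp_force: 0.0
```

Request:
play_rows([
  [0.7, -0.6, -8, 0, 0, 0],
  [0, 0, -10, 0, 0, 0],
  [0, 0, -10, 0, 0, 0],
  [0, 0, -10, 0, 0, 0],
  [0, 0, -10, 0, 0, 0],
  [0, 0, -10, 0, 0, 0],
  [0, 0, -10, 0, 0, 0],
  [0, 0, -10, 0, 0, 0],
  [0, 0, -8, 0, 0, 0],
  [0, 0, 0, 0, 0, 0],
  [0, 0, 0, 0, 0, 0],
])

```text
clock: 20.32
position: [409.5, -195.6, 47.6]
ee_rot: [-0.643, 0.766, 0.0, -0.001]
contact_force: [-0.1, -0.6, 0.2]
gripper_width: 85.2
grasp_force: 0.0
```

Request:
play_rows([
  [0, 0, 0, 0, 0, 0],
  [0, 0, 0, 0, 0, 0],
  [0, 0, 0, 0, 0, 0],
  [0, 0, 0, 0, 0, 0],
  [0, 0, 0, 0, 0, 0],
  [0, 0, 0, 0, 0, 0],
  [0, 0, 0, 0, 0, 0],
  [0, 0, 0, 0, 0, 0],
  [0, 0, 0, 0, 0, 0],
  [0, 0, 0, 0, 0, 0],
  [0, 0, 0, 0, 0, 0],
  [0, 0, 0, 0, 0, 0],
], gripper=0)

```text
clock: 21.32
position: [410.1, -195.6, 49.1]
ee_rot: [-0.643, 0.766, -0.001, 0.001]
contact_force: [-0.2, -0.2, 6.6]
gripper_width: 37.0
grasp_force: 59.8
```

Request:
play_rows([
  [0, 0, 4, 0, 0, 0],
  [0, 0, 8, 0, 0, 0],
  [0, 0, 12, 0, 0, 0],
  [0, 0, 12, 0, 0, 0],
  [0, 0, 12, 0, 0, 0],
  [0, 0, 12, 0, 0, 0],
  [0, 0, 12, 0, 0, 0],
  [0, 0, 12, 0, 0, 0],
  [6, -5, 6, 0, 0, 0],
  [12, -9, 0, 0, 0, 0],
  [18, -14, 0, 0, 0, 0],
  [18, -14, 0, 0, 0, 0],
  [18, -14, 0, 0, 0, 0],
  [18, -14, 0, 0, 0, 0],
  [18, -14, 0, 0, 0, 0],
  [18, -14, 0, 0, 0, 0],
  [18, -14, 0, 0, 0, 0],
  [18, -14, 0, 0, 0, 0],
  [9, -7, 0, 0, 0, 0],
  [2, -1, 0, 0, 0, 0],
])

```text
clock: 22.98
position: [583.6, -331.0, 137.0]
ee_rot: [-0.642, 0.766, 0.0, -0.0]
contact_force: [0.3, 0.5, -1.2]
gripper_width: 36.8
grasp_force: 60.2
```

Request:
play_rows([
  [0, 0, -5, 0, 0, 0],
  [0, 0, -8, 0, 0, 0],
  [0, 0, -8, 0, 0, 0],
  [0, 0, -8, 0, 0, 0],
  [0, 0, -8, 0, 0, 0],
  [0, 0, -8, 0, 0, 0],
  [0, 0, -8, 0, 0, 0],
  [0, 0, -8, 0, 0, 0],
  [0, 0, -8, 0, 0, 0],
  [0, 0, -5, 0, 0, 0],
  [0, 0, -3, 0, 0, 0],
  [0, 0, -1, 0, 0, 0],
  [0, 0, -1, 0, 0, 0],
  [0, 0, 0, 0, 0, 0],
  [0, 0, 0, 0, 0, 0],
])

```text
clock: 24.23
position: [582.7, -329.6, 59.7]
ee_rot: [-0.643, 0.766, -0.0, 0.0]
contact_force: [-0.4, -0.5, -1.5]
gripper_width: 36.7
grasp_force: 60.2
```

Request:
play_rows([
  [0, 0, -1, 0, 0, 0],
  [0, 0, -0.5, 0, 0, 0],
  [0, 0, -0.5, 0, 0, 0],
  [0, 0, 0, 0, 0, 0],
  [0, 0, 0, 0, 0, 0],
])

```text
clock: 24.65
position: [582.4, -329.4, 57.3]
ee_rot: [-0.643, 0.766, 0.0, -0.0]
contact_force: [-1.3, -0.2, -1.4]
gripper_width: 36.7
grasp_force: 60.2
```

Request:
play_rows([
  [0, 0, -1, 0, 0, 0],
  [0, 0, -1, 0, 0, 0],
  [0, 0, -0.5, 0, 0, 0],
  [0, 0, 0, 0, 0, 0],
  [0, 0, 0, 0, 0, 0],
])

```text
clock: 25.07
position: [582.5, -329.5, 55.2]
ee_rot: [-0.643, 0.766, -0.0, 0.0]
contact_force: [-0.8, 0.4, 1.9]
gripper_width: 36.7
grasp_force: 60.7
```

Request:
play_rows([
  [0, 0, -0.5, 0, 0, 0],
  [0, 0, 0, 0, 0, 0],
  [0, 0, 0, 0, 0, 0],
  [0, 0, 0, 0, 0, 0],
  [0, 0, 0, 0, 0, 0],
  [0, 0, 4, 0, 0, 0],
  [0, 0, 8, 0, 0, 0],
  [0, 0, 12, 0, 0, 0],
  [0, 0, 12, 0, 0, 0],
  [0, 0, 12, 0, 0, 0],
  [0, 0, 12, 0, 0, 0],
  [0, 0, 12, 0, 0, 0],
  [0, 0, 12, 0, 0, 0],
  [0, 0, 12, 0, 0, 0],
  [0, 0, 0, 0, 0, 0],
], gripper=0.68)

```text
clock: 26.32
position: [583.9, -330.2, 154.1]
ee_rot: [-0.643, 0.766, -0.003, 0.001]
contact_force: [0.4, -0.6, 1.1]
gripper_width: 58.2
grasp_force: 0.0
```

Request:
play_rows([
  [-4, 10, 0, 0, 0, -0.7],
  [-8, 23, 0, 0, 0, -0.7],
  [-8, 23, 0, 0, 0, -0.7],
  [-8, 23, 0, 0, 0, -0.7],
  [-8, 23, 0, 0, 0, -0.7],
  [-8, 23, -5, 0, 0, -0.7],
  [-8, 23, -5, 0, 0, -0.7],
  [-8, 23, -5, 0, 0, -0.7],
  [-8, 23, -5, 0, 0, -0.7],
  [-8, 23, -5, 0, 0, -0.7],
  [-8, 23, -5, 0, 0, -0.7],
  [-8, 23, -5, 0, 0, -0.7],
  [-8, 23, -5, 0, 0, -0.7],
  [-8, 23, -5, 0, 0, -0.7],
  [-8, 23, -5, 0, 0, -0.7],
  [-8, 23, -5, 0, 0, -0.7],
  [-8, 23, -5, 0, 0, -0.7],
  [-8, 13, -5, 0, 0, 0],
  [0, 0, 0, 0, 0, 0],
  [0, 0, 0, 0, 0, 0],
], gripper=0.5)

```text
clock: 27.98
position: [442.1, 61.9, 85.2]
ee_rot: [-0.076, 0.997, -0.0, -0.0]
contact_force: [0.6, 0.1, 0.2]
gripper_width: 42.8
grasp_force: 0.0
```

```bash
python3 - <<'E'
from h import *
s=read_state(); m=R.from_quat(s["ee_rot"]).as_matrix(); print(s["position"],np.degrees(np.arctan2(m[1,1],m[0,1])))
d=crop("side",230,160,350,280,5,"pics/s4.png")
for p in [(441,61.5,7),(395,54.4,7),(487,68.5,7)]: print((px(d,p)-[230,160])*5)
E
```

```text
[442.05053604  61.91341441  85.16017294] 98.71242968785438
[246.92728293 263.56330176]
[338.96195014 260.67165723]
[154.67189921 266.35521656]
```

View pics/s4.png

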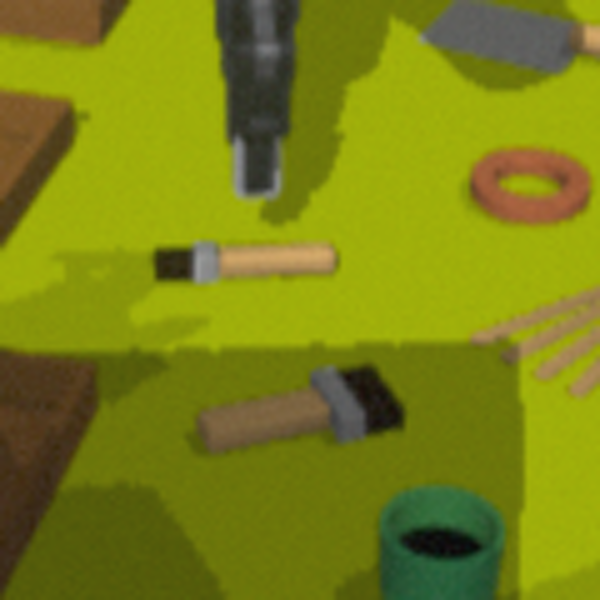

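The narrow brush spans (155,265) to (338,260), as predicted. The finger is over the handle at (257,190). Descending.

Request:
play_rows([
  [-0.5, -0.5, -8, 0, 0, 0],
  [-0.5, 0, -8, 0, 0, 0],
  [0, 0, -8, 0, 0, 0],
  [0, 0, -8, 0, 0, 0],
  [0, 0, -8, 0, 0, 0],
  [0, 0, -8, 0, 0, 0],
  [0, 0, -5, 0, 0, 0],
  [0, 0, -3, 0, 0, 0],
  [0, 0, 0, 0, 0, 0],
  [0, 0, 0, 0, 0, 0],
])

```text
clock: 28.87
position: [441.5, 61.1, 29.2]
ee_rot: [-0.075, 0.997, -0.0, -0.0]
contact_force: [0.5, 0.2, -0.3]
gripper_width: 42.8
grasp_force: 0.0
```

Request:
play_rows([
  [0, 0, 0, 0, 0, 0],
  [0, 0, 0, 0, 0, 0],
  [0, 0, 0, 0, 0, 0],
  [0, 0, 0, 0, 0, 0],
  [0, 0, 0, 0, 0, 0],
  [0, 0, 0, 0, 0, 0],
  [0, 0, 0, 0, 0, 0],
  [0, 0, 0, 0, 0, 0],
  [0, 0, 0, 0, 0, 0],
  [0, 0, 0, 0, 0, 0],
], gripper=0)

```text
clock: 29.7
position: [441.7, 61.2, 29.9]
ee_rot: [-0.075, 0.997, 0.0, 0.0]
contact_force: [-1.0, 0.0, 6.3]
gripper_width: 12.5
grasp_force: 60.5
```

Request:
play_rows([
  [0, 0, 4, 0, 0, 0],
  [0, 0, 8, 0, 0, 0],
  [0, 0, 12, 0, 0, 0],
  [0, 0, 12, 0, 0, 0],
  [0, 0, 12, 0, 0, 0],
  [0, 0, 12, 0, 0, 0],
  [0, 0, 6, 0, 0, 0],
  [7, -4, 0, 0, 0, -0.3],
  [13, -8, 0, 0, 0, -0.35],
  [17, -10, 0, 0, 0, -0.4],
  [18, -10, 0, 0, 0, -0.4],
  [18, -10, 0, 0, 0, -0.4],
  [18, -10, 0, 0, 0, -0.4],
  [18, -10, 0, 0, 0, -0.4],
  [18, -10, 0, 0, 0, -0.4],
  [18, -10, 0, 0, 0, -0.2],
  [16, -9, 0, 0, 0, 0],
  [8, -5, 0, 0, 0, 0],
  [4, -2, 0, 0, 0, 0],
  [0, 0, 0, 0, 0, 0],
])

```text
clock: 31.37
position: [614.5, -37.5, 94.4]
ee_rot: [0.096, 0.995, -0.0, -0.001]
contact_force: [0.5, -0.4, 0.2]
gripper_width: 11.9
grasp_force: 59.8
```

```bash
python3 - <<'E'
from h import *
s=read_state(); m=R.from_quat(s["ee_rot"]).as_matrix(); print(s["position"],np.degrees(np.arctan2(m[1,1],m[0,1])))
E
```

```text
[614.46455473 -37.52495695  94.40261736] 79.00453330434898
```

Request:
play_rows([
  [0, 0, -5, 0, 0, 0],
  [0, 0, -8, 0, 0, 0],
  [0, 0, -8, 0, 0, 0],
  [0, 0, -8, 0, 0, 0],
  [0, 0, -8, 0, 0, 0],
  [0, 0, -8, 0, 0, 0],
  [0, 0, -6, 0, 0, 0],
  [0, 0, -3, 0, 0, 0],
  [0, 0, -2, 0, 0, 0],
  [0, 0, -1, 0, 0, 0],
  [0, 0, -0.5, 0, 0, 0],
  [0, 0, 0, 0, 0, 0],
  [0, 0, 0, 0, 0, 0],
])

```text
clock: 32.45
position: [614.7, -36.9, 38.2]
ee_rot: [0.095, 0.995, 0.0, 0.0]
contact_force: [-0.9, -0.3, -1.3]
gripper_width: 12.0
grasp_force: 59.8
```

Request:
play_rows([
  [0, 0, -1, 0, 0, 0],
  [0, 0, -0.5, 0, 0, 0],
  [0, 0, -0.5, 0, 0, 0],
  [0, 0, 0, 0, 0, 0],
  [0, 0, 0, 0, 0, 0],
])

```text
clock: 32.87
position: [614.5, -37.0, 36.0]
ee_rot: [0.095, 0.995, -0.0, 0.0]
contact_force: [0.2, -0.4, 0.8]
gripper_width: 11.9
grasp_force: 60.0
```

Request:
play_rows([
  [0, 0, -0.3, 0, 0, 0],
  [0, 0, 0, 0, 0, 0],
  [0, 0, 0, 0, 0, 0],
  [0, 0, 0, 0, 0, 0],
  [0, 0, 0, 0, 0, 0],
  [0, 0, 4, 0, 0, 0],
  [0, 0, 8, 0, 0, 0],
  [0, 0, 12, 0, 0, 0],
  [0, 0, 12, 0, 0, 0],
  [0, 0, 12, 0, 0, 0],
  [0, 0, 12, 0, 0, 0],
  [0, 0, 10, 0, 0, 0],
  [0, 0, 0, 0, 0, 0],
], gripper=0.26)

```text
clock: 33.95
position: [616.2, -36.8, 109.3]
ee_rot: [0.095, 0.995, 0.001, 0.003]
contact_force: [0.5, 0.5, 0.4]
gripper_width: 22.6
grasp_force: 0.0
```

Request:
play_rows([
  [-6, 7, 0, 0, 0, 0.4],
  [-12, 13, 0, 0, 0, 0.4],
  [-18, 20, 0, 0, 0, 0.4],
  [-18, 20, 0, 0, 0, 0.4],
  [-18, 20, 0, 0, 0, 0.4],
  [-18, 20, 0, 0, 0, 0.4],
  [-18, 20, 0, 0, 0, 0.4],
  [-18, 20, -4, 0, 0, 0.4],
  [-18, 20, -4, 0, 0, 0.4],
  [-18, 20, -4, 0, 0, 0.4],
  [-18, 20, -4, 0, 0, 0.4],
  [-12, 14, -4, 0, 0, 0.4],
  [-7, 8, -4, 0, 0, 0.4],
  [-3, 3.5, 0, 0, 0, 0.4],
  [0, 0, 0, 0, 0, 0],
  [0, 0, 0, 0, 0, 0],
], gripper=0.55)

```text
clock: 35.28
position: [412.6, 188.6, 81.5]
ee_rot: [-0.197, 0.98, -0.0, 0.0]
contact_force: [0.7, -0.3, 0.4]
gripper_width: 47.1
grasp_force: 0.0
```

```bash
python3 - <<'E'
from h import *
s=read_state(); m=R.from_quat(s["ee_rot"]).as_matrix(); print(s["position"],np.degrees(np.arctan2(m[1,1],m[0,1])))
d=crop("side",230,160,350,280,5,"pics/s5.png")
for p in [(410,187.5,7),(410+42.5,187.5+17.8,7),(410-42.5,187.5-17.8,7)]: print((px(d,p)-[230,160])*5)
E
```

```text
[412.5671066  188.61331628  81.51883483] 112.6741656874762
[295.41042879 416.25200627]
[198.9215591  434.33234332]
[389.87415569 398.55114577]
```

View pics/s5.png

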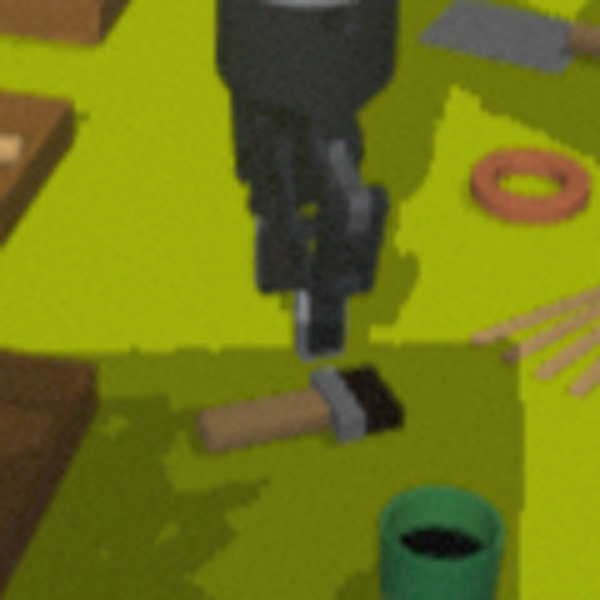

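The wide brush runs from its tail at (203,432) to its head at (390,400), which agrees with the estimate. Descending.

Request:
play_rows([
  [0, 0, -8, 0, 0, 0],
  [0, 0, -8, 0, 0, 0],
  [0, 0, -8, 0, 0, 0],
  [0, 0, -8, 0, 0, 0],
  [0, 0, -8, 0, 0, 0],
  [0, 0, -7, 0, 0, 0],
  [0, 0, -4, 0, 0, 0],
  [0, 0, -2, 0, 0, 0],
  [0, 0, 0, 0, 0, 0],
  [0, 0, 0, 0, 0, 0],
])

```text
clock: 36.17
position: [412.5, 188.7, 28.5]
ee_rot: [-0.197, 0.98, 0.0, 0.0]
contact_force: [0.4, 0.1, 0.8]
gripper_width: 46.9
grasp_force: 0.0
```

Request:
play_rows([
  [0, 0, 0, 0, 0, 0],
  [0, 0, 0, 0, 0, 0],
  [0, 0, 0, 0, 0, 0],
  [0, 0, 0, 0, 0, 0],
  [0, 0, 0, 0, 0, 0],
  [0, 0, 0, 0, 0, 0],
  [0, 0, 0, 0, 0, 0],
  [0, 0, 0, 0, 0, 0],
  [0, 0, 0, 0, 0, 0],
  [0, 0, 0, 0, 0, 0],
], gripper=0)

```text
clock: 37.0
position: [412.6, 188.8, 29.1]
ee_rot: [-0.197, 0.98, 0.0, 0.0]
contact_force: [-1.2, 0.2, 5.3]
gripper_width: 18.0
grasp_force: 59.3
```

Request:
play_rows([
  [0, 0, 5, 0, 0, 0],
  [0, 0, 10, 0, 0, 0],
  [0, 0, 14, 0, 0, 0],
  [0, 0, 14, 0, 0, 0],
  [0, 0, 14, 0, 0, 0],
  [0, 0, 9, 0, 0, 0],
  [8, -6, 0, 0, 0, -0.4],
  [16, -13, 0, 0, 0, -0.5],
  [22, -18, 0, 0, 0, -0.6],
  [22, -18, 0, 0, 0, -0.6],
  [22, -18, 0, 0, 0, -0.6],
  [22, -18, 0, 0, 0, -0.6],
  [22, -18, 0, 0, 0, -0.6],
  [22, -18, 0, 0, 0, -0.6],
  [22, -18, 0, 0, 0, -0.6],
  [20, -15, 0, 0, 0, -0.5],
  [12, -9, 0, 0, 0, 0],
  [5, -4, 0, 0, 0, 0],
  [0, 0, 0, 0, 0, 0],
  [0, 0, 0, 0, 0, 0],
])

```text
clock: 38.67
position: [626.5, 15.2, 93.5]
ee_rot: [0.096, 0.995, -0.0, -0.001]
contact_force: [-0.1, -0.2, -0.9]
gripper_width: 17.8
grasp_force: 58.7
```

```bash
python3 - <<'E'
from h import *
s=read_state(); m=R.from_quat(s["ee_rot"]).as_matrix(); print(s["position"],np.degrees(np.arctan2(m[1,1],m[0,1])))
d=crop("side",150,130,310,250,5,"pics/s6.png")
E
```

```text
[626.5235478   15.24823218  93.51545916] 79.02043547343735
```

View pics/s6.png

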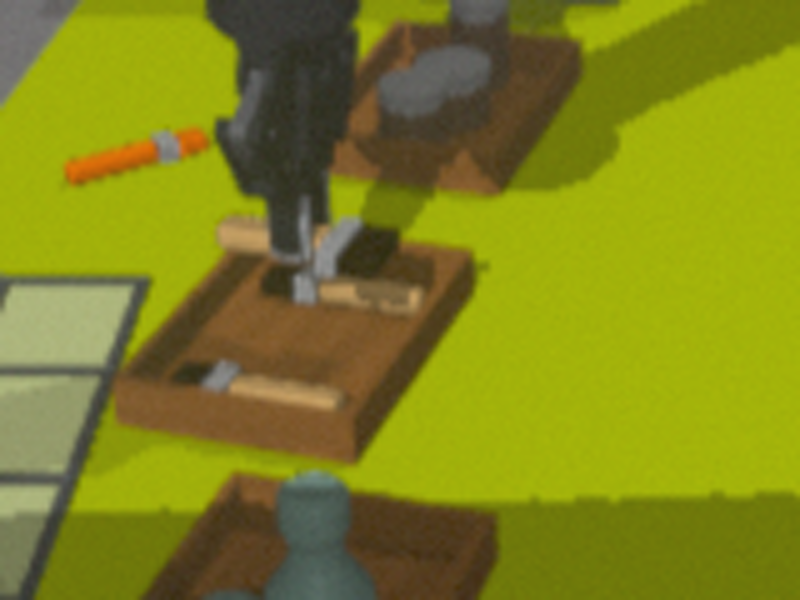

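The narrow brush lies flat in its tray, from (285,280) to (420,298). The wide brush is held level above a clear floor, with jars and muller in their trays. Lowering.

Request:
play_rows([
  [0.5, 1, -5, 0, 0, 0],
  [0.5, 0, -8, 0, 0, 0],
  [0, 0, -8, 0, 0, 0],
  [0, 0, -8, 0, 0, 0],
  [0, 0, -8, 0, 0, 0],
  [0, 0, -8, 0, 0, 0],
  [0, 0, -6, 0, 0, 0],
  [0, 0, -3, 0, 0, 0],
  [0, 0, -2, 0, 0, 0],
  [0, 0, -1, 0, 0, 0],
  [0, 0, -0.5, 0, 0, 0],
  [0, 0, 0, 0, 0, 0],
  [0, 0, 0, 0, 0, 0],
])

```text
clock: 39.8
position: [628.6, 16.6, 37.4]
ee_rot: [0.095, 0.995, 0.0, 0.0]
contact_force: [-0.6, -0.6, -1.6]
gripper_width: 18.2
grasp_force: 58.7
```

Request:
play_rows([
  [0, 0, -1, 0, 0, 0],
  [0, 0, -0.5, 0, 0, 0],
  [0, 0, -0.5, 0, 0, 0],
  [0, 0, 0, 0, 0, 0],
  [0, 0, 0, 0, 0, 0],
])

```text
clock: 40.22
position: [628.4, 16.6, 35.3]
ee_rot: [0.095, 0.995, 0.0, 0.0]
contact_force: [0.5, 0.5, 0.8]
gripper_width: 18.0
grasp_force: 58.9
```

Request:
play_rows([
  [0, 0, -0.3, 0, 0, 0],
  [0, 0, 0, 0, 0, 0],
  [0, 0, 0, 0, 0, 0],
  [0, 0, 0, 0, 0, 0],
  [0, 0, 0, 0, 0, 0],
  [0, 0, 4, 0, 0, 0],
  [0, 0, 8, 0, 0, 0],
  [0, 0, 12, 0, 0, 0],
  [0, 0, 12, 0, 0, 0],
  [0, 0, 12, 0, 0, 0],
  [0, 0, 14, 0, 0, 0],
  [0, 0, 16, 0, 0, 0],
  [-15, 0, 20, 0, 0, 0],
  [-15, 0, 20, 0, 0, 0],
  [-15, 0, 20, 0, 0, 0],
  [-15, 0, 20, 0, 0, 0],
  [-15, 0, 20, 0, 0, 0],
  [0, 0, 0, 0, 0, 0],
  [0, 0, 0, 0, 0, 0],
  [0, 0, 0, 0, 0, 0],
], gripper=0.33)

```text
clock: 41.88
position: [553.4, 16.6, 213.3]
ee_rot: [0.095, 0.995, 0.0, 0.0]
contact_force: [-0.3, -0.4, 0.0]
gripper_width: 28.3
grasp_force: 0.0
```

```bash
python3 - <<'E'
from h import *
d=crop("side",110,110,370,305,3,"pics/s7.png")
E
```

```text
(no output)
```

View pics/s7.png

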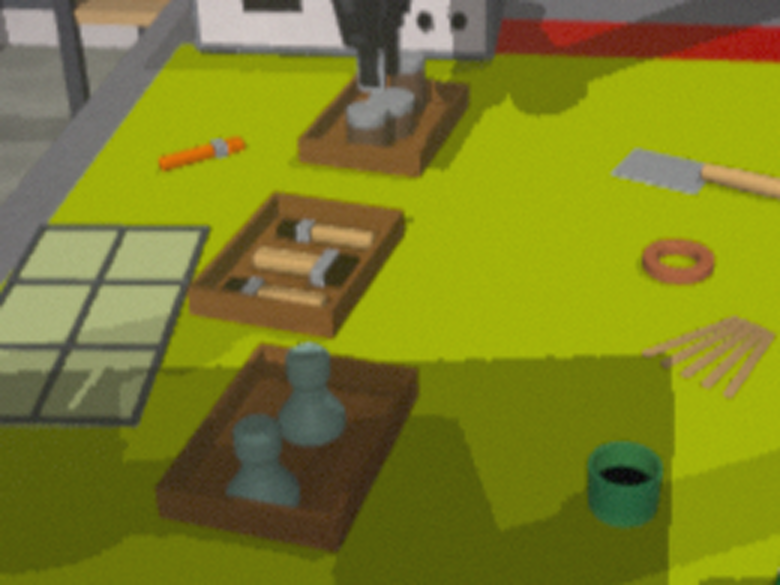

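Both brushes lie flat at (305,262) and (330,235), the jars stand around (390,110), the muller is upright at (310,400), and the pot at (625,480) hasn't moved. Handing in.

```bash
python3 -c "
from bench import job_done
print(job_done())"
```

```text
the job is handed in; nothing more can be done
None
```

I handed the job in at about 42 s: both brushes, both jars and the muller are in their matching trays and the paint pot wasn't touched; the hand-in returned no verdict, and the tall jar was partly hidden in the last picture.

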